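Fit the ken template in the copying holder and bolt it in

ROBOT

A 7-joint arm with a two-finger parallel gripper is mounted at the origin on the work surface. World frame = base frame: x ahead of the robot, y to its left, z up, the work surface at z = 0. Lengths are in m, angles in rad, forces in N, time in s.
With the tool pointing down it reaches from about 0.35 to 0.9 m from the base axis. Payload 7.2 kg.
Tool frame: the origin (TCP) lies at the very end of the fingers, on their centre line; the grasp point (between the pads) lies 19 mm behind it; z points along the fingers, y is the line along which they close (so a half turn about z gives the same grasp; the last joint's range is limited). The gripper opens to 88 mm and grips with 3 to 60 N. Pads are 20 mm wide; open, the fingers measure 115 mm over their backs; the gripper's body (75 mm by 178 mm) begins 61 mm behind the grasp point.
Start: joints at [-1.395, 0.411, -0.013, 1.596, 0.006, 1.134, -0.082], TCP at [0.151, 0.607, 0.223] pointing down, gripper open.
Joint ranges: [-2.95, 2.95], [-0.29, 1.99], [-1.47, 1.44], [0.14, 2.54], [-1.03, 4.17], [0.13, 1.85], [-2.86, 2.86]. Speed limits (rad/s): [2.39, 2.39, 3.01, 3.01, 3.14, 3.14, 3.14].

INTERFACE

Orientations are given as a rotation vector (axis times angle).
In Python, from cell import readout, get_image, camera_model, job gives the robot as it stands. The module is installed in compiled form; this text tells all that it offers.
- The arm moves only by the tool drive_tool, never from a script. Its argument "increments" is text: rows parted by semicolons, each of 5 numbers parted by spaces: the opening, from -1 (shut) to 1 (fully open), then the shift along the tool's x, y, z in mm, then the turn about the tool's z in rad. In form: grip tx ty tz turn; .... A call has 1 to 12 rows; each row shifts and turns the commanded pose from where the row before left it, along the tool's axes as they then stand; what a row does not reach is not made up. A row lasts 1/12 s, in which the tool goes at most 41.7 mm and 7.16 degrees, less where a joint would pass 70% of its speed; a pose out of reach is approached as far as the arm can. A call with a gripper value outside its range is refused whole. The fingers move at their own pace and stop on an object; "newtons" is the grip in N (left out, the last holds). Time passes only in rows, so rows that do not move let the fingers close. It gives the time, the measured TCP pose, the force, the opening and the grip force at its end, in the units of the state.
- readout.sense(): the state, without advancing time (a new reading comes with each control period).
- get_image(name): name is "scene" or "top" or "wrist"; returns (picture, depth): 480x640x3 uint8, red, green, blue; 480x640 float32, m along the optical axis (not along the pixel's ray), 0 where there is no reading.
- camera_model(name): a dict with "intrinsics" (3x3 intrinsics, pixels), "R" (3x3) and "t" (3): a world point X has camera coordinates R X + t. Camera axes: x right, y down, z forward; pixel columns grow to the right and rows downward; lengths in m; the calibration is good to about 2 mm. A picture is of the moment at which its call begins: read the wrist's pose just before it. camera_model takes no time and is no camera call; for the wrist camera it gives the pose at the moment of the call.
- job.sign_off(): hands the job in; it is judged then, once.
The state is a dict: "time_s": time; "q": joint angles; "dq": joint speeds; "joint_efforts": joint torques, N m; "tool_pos": TCP position; "eef_rot": TCP orientation; "force": force on the tool from outside, world axes, zero at the start; "ft_torque": the same for the moment, N m; "finger_gap": opening from 0.0 (shut) to 1.0 (fully open); "finger_force": force on a finger pad.
Only numpy, scipy, OpenCV 4.12 (cv2) and the standard library are available. Lean on these libraries where they do the work, as an engineer would, in place of code of your own. Each camera call takes 0.05 s, during which the arm holds its last target. There are 200 camera calls.

TASK

Slide the red-handled bolt of the green holder fully open, then take the aluminium template out of the cedar rack and fit it in the holder: with its top tipped to the front, put its foot in the slot beneath the two overhanging hooks, then straighten it upright against the posts behind. Let go of it and slide the bolt fully shut in front of it, leaving the plywood template and the other things on the bench where they are.

Things in the scene. Friction and masses are not known exactly. Their poses are not given: they have to be found in the camera images.
- template_mid (a point): Centre (half-way up) of the aluminium template: a flat 6 mm plate, about 180 g, black ken mark on both faces, like an upside-down T: body 120 wide, 60 high; on its middle a grip tab 40 wide, 48 high (108 in all). Starts upright in a rack slot. Axes: x thickness, y width, z foot to tab. Foot edge 54 mm below this point, shoulders 6 above, middle of the tab 30 above.
- template_foot (a point): Middle of the template's foot edge (its lowest edge), same axes as template_mid, 54 mm below it.
- spare_mid (a point): Centre of the plywood template with a red disc on it, same shape, size and axes as the aluminium one, standing in the rack's other slot, about 50 g. Leave it alone.
- rack: Fixed cedar storage rack, 130 x 150 mm, 32 high; origin under its middle. Two slots along its y axis, at x = -37.5 and +37.5 mm, each 8 mm wide, 128 long, 22 deep, floor 10 mm above the bench. Either template may be in either slot. Lift straight up.
- slot (a point): Middle of the slot's floor in the fixed green holder, 10 mm above the bench. Axes: x across the slot to the holder's back (away from the robot within 20 degrees), y along it to the bolt's side, z up. Slot 12 mm deep, 128 long inside its end walls; at the floor 9 wide (x -4.5 to 4.5); back wall upright, front wall bevelled 30 degrees, so the mouth is 16 wide (x -11.5 to 4.5).
- hook_left (a point): Middle of the front lower edge of the steel hook at the bolt's side: 64 mm above the slot floor, x = -11.5, y = +47 mm from slot (axes as there). Hook 22 wide, 10 thick. The shoulders pass under it with 4 mm to spare: not from straight above, but foot first with the top tipped about 25 degrees to -x (the front), then turned upright about the foot. Between the hooks all is free.
- hook_right (a point): The same on the other hook, at y = -47 mm from slot. Each hook sits on a post 22 wide behind the slot, whose front face, at x = +6 mm from slot, stops the template; leaning on the posts it stands 1 to 5 degrees back from plumb, and stays so when let go.
- bolt_grip (a point): Grip point of the bolt's red handle, an upright square post 20 x 20 mm, gripped from above: 13 mm below its top, 82 mm above the slot floor, at x = -13 and, bolt shut, y = +120 mm from slot (same axes); it moves with the bolt, a 12 mm brass rod along y, axis 26 mm above the slot floor, crossing in front of the template's +y end: tip at y = 36 mm shut, 76 mm open.
- bolt (a joint): Travel of the bolt in m: 0 fully shut, 0.04 fully open (moves to +y of slot). Starts shut or nearly so. It stays where it is left; sliding takes about 2 N.
- ken_mid (a point): Middle of the red-brown stained maple ken lying on the bench, 165 mm long (along x), 65 across, 40 high. Leave alone.
- tama_center (a point): Centre of the white tama ball, 60 mm in diameter, on a small ring stand. Leave alone.
- guide_mid (a point): Centre of the aluminium drill guide block, 70 x 50 x 40 mm, with two holes. Leave alone.
- stone_mid (a point): Centre of the clay polishing stone, 85 x 55 x 28 mm. Leave alone.
- glue_mid (a point): Centre of the yellow glue bottle, 56 mm in diameter, 130 high. Leave alone.
- sander_mid (a point): Centre of the cork sanding block, 110 x 60 x 35 mm. Leave alone.
There are look-alikes about, which are no part of the job. Of the things like the part that bears template_mid, leave any that is purple; of the rest the smaller one is meant.

How it is judged:
On the way, in this order (a step that is already met when the one before it is completed fails the run):
1. the bolt is slid open, to within 5 mm of its stop (value of joint bolt above 0.035 m), for 0.1 s.
2. the template's foot is inside the slot while the template still leans by more than 0.15 rad (z of template_foot in the frame of slot below 0.012 m and distance between template_foot and slot below 0.015 m and angle between template_mid's own z axis and vertical above 0.15 rad), for 0.05 s.
3. the template stands upright (within 0.11 rad) on the floor of the slot, the bolt still open (z of template_foot in the frame of slot below 0.003 m and distance between template_foot and slot below 0.008 m and angle between template_mid's own z axis and vertical below 0.11 rad and value of joint bolt above 0.03 m), for 0.2 s.
4. the bolt is slid shut, to within 5 mm (value of joint bolt below 0.005 m), for 0.1 s.
At the end, for the whole second after the job is handed in: The aluminium template stands in the holder's slot, foot on the floor (within 3 mm in height and 8 mm of the slot's middle), in line with the slot (0.08 rad), upright within 0.11 rad, and the bolt is shut to within 5 mm (z of template_foot in the frame of slot between -0.003 and 0.003 m and distance between template_foot and slot below 0.008 m and angle between template_mid's own z axis and vertical below 0.11 rad and angle between the y axis of template_mid and the y axis of slot, either way round below 0.08 rad and value of joint bolt below 0.005 m); the robot touches nothing.
It fails at once if the plywood template is moved by more than 20 mm (distance of spare_mid from where it was at the start of the episode above 0.02 m).
It fails at once if another thing on the bench is moved by more than 20 mm (distance of any of ken_mid, tama_center, guide_mid, stone_mid, glue_mid, sander_mid from where it was at the start of the episode above 0.02 m).
It also fails if it takes over 54 s, if anything falls off the work surface, if the arm or the gripper's body presses on something with over 40 N, if the wrist force passes 120 N, or if a joint passes its speed limit or range.

## Working session

There is one attempt and no reset: what is moved stays moved. The work goes in short steps, Python scripts to look and compute and a tool call to move; the robot and the scene stay as the last step left them, time stands still between calls to the robot, and variables do not carry over. Pictures are saved under pics/ and viewed, at most 10 in all, crops included, and the job is handed in when it is done.

Besides the shell and the picture viewer there is one more tool, called as a command line: name --argument value ..., lists and objects as JSON in quotes. drive_tool: Moves the arm, as the interface text tells. Its arguments: {"type":"object","properties":{"increments":{"type":"string"},"newtons":{"type":"number"}},"required":["increments"]}

```bash
mkdir -p pics; cat > h.py <<'E'
import numpy as np,cv2
from cell import readout,get_image,camera_model,job
from scipy.spatial.transform import Rotation as R
def snap(n,f):
    m=camera_model(n);p,d=get_image(n);cv2.imwrite(f'pics/{f}.png',p[:,:,::-1]);np.savez(f'{f}.npz',p=p,d=d,K=m["intrinsics"],R=m["R"],t=m["t"])
def cloud(f):
    z=np.load(f+'.npz');d=z['d'];v,u=np.mgrid[:480,:640];K=z['K']
    c=np.stack([(u-K[0,2])/K[0,0]*d,(v-K[1,2])/K[1,1]*d,d],-1)
    return (c-z['t'])@z['R'],z['p'],d
E
python3 -c "
from h import *
snap('scene','s0');snap('top','t0')
print(readout.sense())
for n in('scene','top'):
  m=camera_model(n);print(n,-np.array(m['R']).T@m['t'],m['intrinsics'],m['R'])"
```

```text
{'time_s': 0.1, 'q': array([-1.39524886,  0.41181083, -0.01267611,  1.59692247,  0.00558033,
        1.13431903, -0.08217133]), 'dq': array([-0.00011896, -0.00173352, -0.00144162, -0.00121935, -0.00107826,
       -0.00063042, -0.00135635]), 'joint_efforts': array([ 2.42638132e-03, -5.89096284e+01,  6.43457919e-01, -2.91707683e+01,
       -5.38552226e-02,  1.46597985e-02,  7.69951612e-05]), 'tool_pos': array([0.15078223, 0.60608165, 0.22191453]), 'eef_rot': array([-3.81903278e-01, -3.11821565e+00,  2.23403987e-03]), 'force': array([ 0.39203022, -0.51579766, -0.25372694]), 'ft_torque': array([0.05337394, 0.02060145, 0.03320427]), 'finger_force': 0.0, 'finger_gap': 0.9982177326740399}
scene [ 1.20504876 -0.14598376  1.07403939] [[452.22118663   0.         314.71580512]
 [  0.         452.22118663 246.27783226]
 [  0.           0.           1.        ]] [[ 0.24819838  0.9686991  -0.00442818]
 [ 0.80201164 -0.20804949 -0.55990422]
 [-0.5433      0.13541587 -0.8285455 ]]
top [0.33036662 0.00521429 1.17643104] [[485.79719687   0.         321.91427232]
 [  0.         485.79719687 235.30684157]
 [  0.           0.           1.        ]] [[-0.01480472 -0.9998835   0.00371538]
 [-0.97582049  0.01363783 -0.21814759]
 [ 0.21807151 -0.00685516 -0.97590872]]
```

View pics/s0.png

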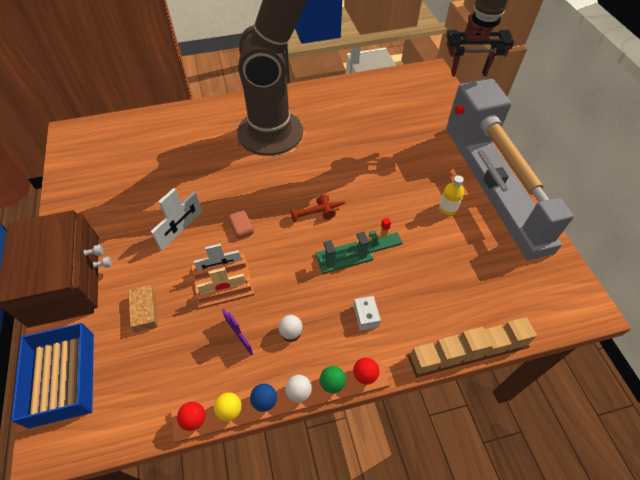

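View pics/t0.png

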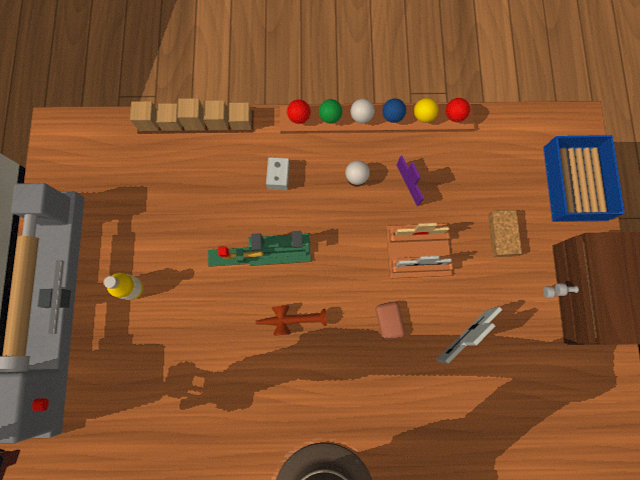

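Template candidates in the scene view: aluminium plate standing on the bench (177,220), which is larger; purple plate (238,332); aluminium plate in the rack (217,257); plywood plate with a red disc in the rack (220,287). By the description it is the rack aluminium plate at (217,257), the smaller of the two that aren't purple. The holder is at (350,252) with its bolt handle at (386,225).

```bash
python3 -c "
from h import *
s=cv2.imread('pics/s0.png');t=cv2.imread('pics/t0.png')
a=cv2.resize(s[235:310,180:280],(400,300),interpolation=3);b=cv2.resize(s[210:285,310:410],(400,300),interpolation=3)
c=cv2.resize(t[210:285,375:475],(400,300),interpolation=3);d=cv2.resize(t[215:290,200:325],(400,240),interpolation=3)
d=cv2.copyMakeBorder(d,0,60,0,0,0)
cv2.imwrite('pics/c0.png',np.vstack([np.hstack([a,b]),np.hstack([c,d])]))
for f in('s0','t0'):
  P,p,dd=cloud(f)
  hsv=cv2.cvtColor(p,cv2.COLOR_RGB2HSV)
  x,y,z=P[...,0],P[...,1],P[...,2]
  reg=(x>.2)&(x<.7)&(y>-.35)&(y<.35)&(dd>0)
  print(f)
  # rack region pieces above 45mm
  m=reg&(z>.05)&(z<.3)
  n,l,st,c=cv2.connectedComponentsWithStats(m.astype(np.uint8))
  for i in range(1,n):
    if st[i,4]>15:
      q=P[l==i];print(st[i],q.min(0).round(3),q.max(0).round(3),np.median(p[l==i],0))
  red=reg&(hsv[...,0]<8)&(hsv[...,1]>200)&(p[...,0]>120)&(z>.07)
  q=P[red];print('red',len(q),q.min(0).round(3),q.max(0).round(3))
  g=reg&(abs(hsv[...,0].astype(int)-75)<20)&(hsv[...,1]>100)&(z<.06);q=P[g]
  (cx,cy),wh,an=cv2.minAreaRect(q[:,:2].astype(np.float32)*1000);print('green',cx,cy,wh,an)
"
```

```text
s0
[162 188  36  37 654] [ 0.286 -0.35   0.05 ] [ 0.364 -0.271  0.16 ] [138. 135. 127.]
[381 218  10  18 136] [0.527 0.208 0.05 ] [0.549 0.228 0.109] [124.5  29.   23. ]
[369 231   8   9  34] [0.524 0.18  0.05 ] [0.552 0.197 0.054] [43. 75. 52.]
[356 232  13  20 177] [0.541 0.134 0.05 ] [0.582 0.158 0.089] [75. 72. 59.]
[323 240  13  20 174] [0.546 0.04  0.052] [0.588 0.064 0.088] [78. 76. 67.]
[193 244  47  23 456] [ 0.509 -0.303  0.05 ] [ 0.52  -0.183  0.122] [104. 102.  96.]
[197 268  48  23 467] [ 0.582 -0.302  0.05 ] [ 0.595 -0.182  0.124] [132. 103.  65.]
[222 309   8  13  31] [ 0.665 -0.25   0.05 ] [ 0.699 -0.237  0.064] [115.  44. 134.]
red 92 [0.527 0.208 0.075] [0.549 0.228 0.109]
green 554.3001098632812 148.78273010253906 (71.43900299072266, 248.01341247558594) 3.5758516788482666
t0
[414 185  10  16  61] [ 0.666 -0.245  0.05 ] [ 0.7   -0.226  0.067] [101.  41. 112.]
[396 223  53  11 328] [ 0.583 -0.298  0.05 ] [ 0.593 -0.177  0.123] [150. 119.  76.]
[291 231  11  17 167] [0.548 0.046 0.061] [0.586 0.069 0.092] [74. 74. 71.]
[251 233  12  18 174] [0.543 0.139 0.05 ] [0.582 0.161 0.093] [74. 74. 71.]
[217 246  13  13 125] [0.528 0.213 0.05 ] [0.549 0.234 0.115] [181.  24.  15.]
[236 249   7  12  72] [0.525 0.185 0.05 ] [0.552 0.2   0.059] [44.5 77.  54. ]
[397 256  54   9 284] [ 0.509 -0.298  0.05 ] [ 0.518 -0.178  0.124] [137.5 132.  121.5]
[441 323  51  41 598] [ 0.285 -0.35   0.05 ] [ 0.367 -0.265  0.16 ] [112. 111. 102.]
red 83 [0.528 0.213 0.081] [0.549 0.232 0.115]
green 485.06201171875 -46.181060791015625 (649.0962524414062, 151.5856170654297) 69.83888244628906
```

View pics/c0.png

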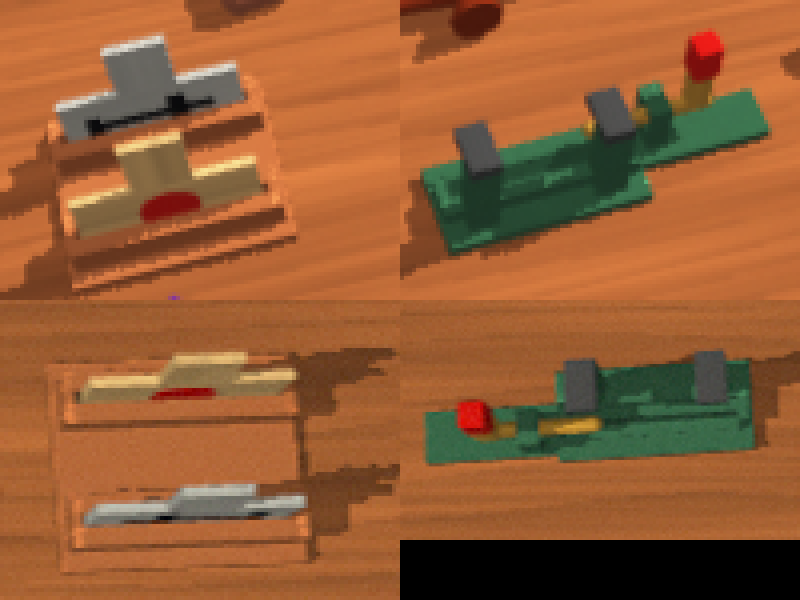

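The crop confirms it: the front plate in the rack is grey aluminium with the black ken mark, and the one behind is plywood with the red disc. The hooks and handle fit the given dimensions, with the slot at about (0.556, 0.1015) and yaw +2.7°. Next I work out the shift to a wrist view over the holder.

```bash
cat >> h.py <<'E'
def go(x,y,z,yaw):
    """tool-frame mm and turn needed so TCP at x,y,z with tool y axis along slot/rack y at given yaw (deg), tool down"""
    s=readout.sense();M=R.from_rotvec(s['eef_rot']).as_matrix()
    print('t',s['time_s'],'pos',s['tool_pos'].round(4),'x',M[:,0].round(3),'y',M[:,1].round(3),'z',M[:,2].round(3),'F',s['force'].round(1))
    cur=np.degrees(np.arctan2(-M[0,1],M[1,1]))
    d=(yaw-cur+90)%180-90      # world yaw change; turn about tool z (down) is opposite
    dw=np.array([x,y,z])-s['tool_pos']
    print('shift before turn mm',(M.T@dw*1000).round(1),'turn',round(-np.radians(d),4))
E
python3 -c "
from h import *
go(.50,.15,.30,2.7)"
```

```text
t 0.1 pos [0.1508 0.6061 0.2219] x [-0.97   0.241 -0.   ] y [ 0.241  0.97  -0.001] z [-0.    -0.001 -1.   ] F [ 0.4 -0.5 -0.3]
shift before turn mm [-449.  -358.4  -77.5] turn -0.2909
```

drive_tool --increments "1 -30 -24 -12 0;1 -30 -24 -12 0;1 -30 -24 -12 0;1 -30 -24 -12 0;1 -30 -24 -10 0;1 -30 -24 -10 0;1 -30 -24 -10 0;1 -30 -24 0 0;1 -30 -24 0 0;1 -30 -24 0 0;1 -30 -24 0 0;1 -30 -24 0 0"

```text
time_s: 1.1
tool_pos: [0.4313, 0.2383, 0.3006]
eef_rot: [-0.382, -3.118, -0.0]
force: [0.8, 0.1, 0.4]
finger_gap: 0.998
finger_force: 0.0
```

```bash
python3 -c "
from h import *
go(.50,.15,.30,2.7)"
```

```text
t 1.1 pos [0.4313 0.2383 0.3006] x [-0.97   0.241  0.   ] y [0.241 0.97  0.   ] z [-0.  0. -1.] F [0.8 0.1 0.4]
shift before turn mm [-87.9 -69.1   0.6] turn -0.2908
```

drive_tool --increments "1 -29 -23 0 0;1 -29 -23 0 0;1 -29 -23 0 0;1 0 0 0 -0.1;1 0 0 0 -0.1;1 0 0 0 -0.09;1 0 0 0 0;1 0 0 0 0"

```text
time_s: 1.77
tool_pos: [0.4983, 0.1521, 0.3004]
eef_rot: [0.068, -3.14, 0.0]
force: [0.8, 0.5, 0.2]
finger_gap: 1.003
finger_force: 0.0
```

```bash
python3 -c "
from h import *
go(.50,.15,.30,2.7)
snap('wrist','w0')
P,p,d=cloud('w0');print(P[::119,::159].round(2).tolist())"
```

```text
t 1.7667 pos [0.4983 0.1521 0.3004] x [-0.999 -0.043  0.001] y [-0.043  0.999 -0.   ] z [-0.001 -0.    -1.   ] F [0.8 0.5 0.2]
shift before turn mm [-1.6 -2.1  0.4] turn -0.0038
[[[0.3, -0.2, 0.0], [0.29, -0.03, 0.0], [0.29, 0.14, -0.0], [0.28, 0.31, 0.0], [0.27, 0.48, 0.0]], [[0.43, -0.22, 0.0], [0.42, -0.04, 0.0], [0.41, 0.15, 0.0], [0.4, 0.33, -0.0], [0.39, 0.51, -0.0]], [[0.57, -0.24, 0.01], [0.56, -0.05, 0.0], [0.54, 0.15, 0.04], [0.54, 0.35, 0.0], [0.53, 0.55, 0.0]], [[0.47, 0.1, 0.41], [0.47, 0.12, 0.4], [0.47, 0.15, 0.4], [0.47, 0.18, 0.4], [0.47, 0.2, 0.41]], [[0.43, 0.15, 0.46], [0.48, 0.13, 0.42], [0.48, 0.15, 0.42], [0.48, 0.17, 0.42], [0.47, 0.19, 0.42]]]
```

View pics/w0.png

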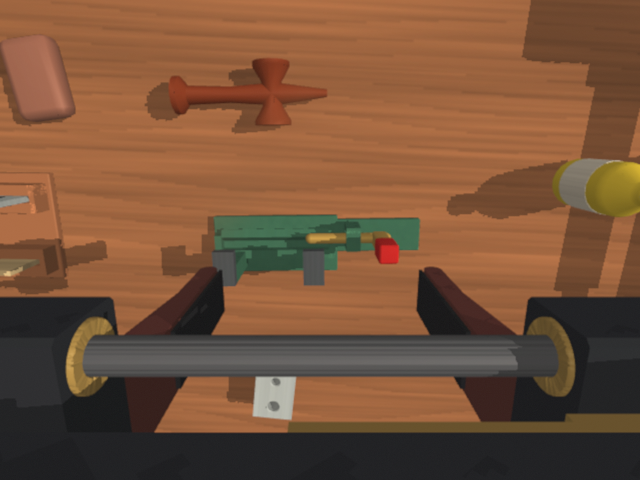

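Wrist view: hook tops at (225,267) and (314,267), red handle at (387,250), with the slot and brass rod between them. Next, the depth measurements.

```bash
python3 -c "
from h import *
P,p,d=cloud('w0')
z=P[...,2]
hi=(z>.05)&(z<.2);hi[290:]=0;hi[:200]=0;hi[:,:200]=0;hi[:,460:]=0
red=hi&(p[...,0]>130)&(p[...,1]<60)
q=P[red];t=q[q[:,2]>q[:,2].max()-.006];print('handle top',t.min(0).round(4),t.max(0).round(4),np.median(t,0).round(4))
gr=hi&(z>.065)&(p.max(-1)<110)
n,l,st,c=cv2.connectedComponentsWithStats(gr.astype(np.uint8))
for i in range(1,n):
  if st[i,4]>30:
    q=P[l==i];t=q[q[:,2]>.078];r=cv2.minAreaRect((t[:,:2]*1000).astype(np.float32));print(st[i],t.min(0).round(4),t.max(0).round(4),r)
"
```

```text
handle top [0.5281 0.2114 0.1014] [0.5481 0.2295 0.1074] [0.5375 0.2202 0.105 ]
[375 240   4  18  40] [0.5323 0.2105 0.0783] [0.5457 0.2115 0.0993] ((539.0213012695312, 210.83468627929688), (13.433136940002441, 0.51749587059021), 3.810452938079834)
[212 249  27  37 731] [0.5478 0.0421 0.078 ] [0.5859 0.0661 0.0869] ((567.1375122070312, 54.299278259277344), (37.874393463134766, 22.282705307006836), 3.560208559036255)
[303 248  22  37 769] [0.5431 0.136  0.078 ] [0.5812 0.1586 0.087 ] ((562.2124633789062, 147.68734741210938), (37.699180603027344, 21.798215866088867), 2.498948812484741)
```

Slot ≈ (0.557, 0.1006), yaw 3°. Predicted and measured handle positions agree to 1 mm, and its top at 0.105 is as stated.

```bash
python3 -c "
from h import *
go(.538,.220,.074,3.0)"
```

```text
t 1.8167 pos [0.4983 0.1522 0.3005] x [-0.999 -0.043  0.   ] y [-0.043  0.999 -0.   ] z [-0. -0. -1.] F [-0.1 -0.2  0.3]
shift before turn mm [-42.6  66.1 226.4] turn -0.0092
```

drive_tool --increments "0.4 -21 33 0 -0.009;0.4 -21.6 33 0 0;0.4 0 0 38 0;0.4 0 0 38 0;0.4 0 0 38 0;0.4 0 0 38 0;0.4 0 0 38 0;0.4 0 0 26 0;0.4 0 0 10 0;0.4 0 0 0 0;0.4 0 0 0 0" --newtons 30

```text
time_s: 2.73
tool_pos: [0.5382, 0.2205, 0.0753]
eef_rot: [-0.085, 3.14, -0.0]
force: [1.1, 0.0, 1.2]
finger_gap: 0.703
finger_force: 0.0
```

drive_tool --increments "-1 0 0 0 0;-1 0 0 0 0;-1 0 0 0 0;-1 0 0 0 0;-1 0 0 0 0;-1 0 0 0 0" --newtons 30

```text
time_s: 3.23
tool_pos: [0.5378, 0.2204, 0.0751]
eef_rot: [-0.087, 3.14, 0.001]
force: [-0.2, -0.0, -0.7]
finger_gap: 0.282
finger_force: 0.0
```

drive_tool --increments "-1 0 0 0 0;-1 0 0 0 0;-1 0 0 0 0;-1 0 5 0 0;-1 0 5 0 0;-1 0 5 0 0;-1 0 5 0 0;-1 0 5 0 0;-1 0 5 0 0;-1 0 5 0 0;-1 0 5 0 0;-1 0 0 0 0"

```text
time_s: 4.23
tool_pos: [0.5357, 0.2595, 0.0748]
eef_rot: [0.086, -3.14, 0.003]
force: [-1.3, -5.2, 6.6]
finger_gap: 0.226
finger_force: 30.0
```

drive_tool --increments "-1 0 2 0 0;-1 0 0 0 0;-1 0 0 0 0"

```text
time_s: 4.48
tool_pos: [0.5356, 0.2596, 0.0748]
eef_rot: [0.084, -3.14, 0.005]
force: [-2.3, -9.8, 8.2]
finger_gap: 0.228
finger_force: 30.0
```

The bolt is at its stop. Next I release it and go look at the rack.

drive_tool --increments "0.4 0 -1 0 0;0.4 0 0 0 0;0.4 0 0 0 0;0.4 0 0 0 0;0.4 0 0 0 0;0.4 0 0 -30 0;0.4 0 0 -41 0;0.4 0 0 -41 0;0.4 0 0 -41 0;0.4 0 0 -41 0;0.4 0 0 -31 0;0.4 0 -20 0 0"

```text
time_s: 5.48
tool_pos: [0.5381, 0.2465, 0.3066]
eef_rot: [-0.095, 3.132, 0.012]
force: [0.6, 0.5, 0.4]
finger_gap: 0.7
finger_force: 0.0
```

drive_tool --increments "0.4 8 -40 0 0;0.4 8 -40 0 0;0.4 8 -40 0 0;0.4 8 -40 0 0;0.4 8 -40 0 0;0.4 8 -40 0 0;0.4 8 -40 0 0;0.4 8 -40 0 0;0.4 8 -40 0 0;0.4 8 -40 0 0;0.4 8 -40 0 0;0.4 0 -30 0 0"

```text
time_s: 6.48
tool_pos: [0.4728, -0.2365, 0.3002]
eef_rot: [-0.083, 3.14, -0.001]
force: [0.0, -0.5, 0.8]
finger_gap: 0.704
finger_force: 0.0
```

drive_tool --increments "0.4 0 0 0 0;0.4 0 0 0 0"

```text
time_s: 6.65
tool_pos: [0.4742, -0.2345, 0.2996]
eef_rot: [0.081, -3.14, 0.001]
force: [0.1, 1.3, -0.3]
finger_gap: 0.7
finger_force: 0.0
```

```bash
python3 -c "
from h import *
go(.514,-.24,.099,3)
snap('wrist','w1')
P,p,d=cloud('w1');z=P[...,2]
m=(z>.04)&(z<.14)&(P[...,0]>.4)&(P[...,0]<.65)&(P[...,1]<-.1)&(P[...,1]>-.4)
n,l,st,c=cv2.connectedComponentsWithStats(m.astype(np.uint8))
for i in range(1,n):
  if st[i,4]>40:
    q=P[l==i];print(st[i],q.min(0).round(4),q.max(0).round(4))
    t=q[q[:,2]>.110];print('tab',t.min(0).round(4),t.max(0).round(4),np.median(t,0).round(4))
    t=q[(q[:,2]>.062)&(q[:,2]<.075)];k=np.polyfit(t[:,1],t[:,0],1);print('face yaw',np.degrees(np.arctan(-k[0])),t.min(0).round(4),t.max(0).round(4))
"
```

```text
t 6.65 pos [ 0.4742 -0.2345  0.2996] x [-0.999 -0.052  0.   ] y [-0.052  0.999 -0.   ] z [-0. -0. -1.] F [ 0.1  1.3 -0.3]
shift before turn mm [-39.5  -7.5 200.6] turn -0.0008
[150 122  28   7 144] [ 0.4    -0.3991  0.0405] [ 0.4056 -0.3886  0.0877]Traceback (most recent call last):
  File "<string>", line 11, in <module>
    t=q[q[:,2]>.110];print('tab',t.min(0).round(4),t.max(0).round(4),np.median(t,0).round(4))
                                 ~~~~~^^^
    return umr_minimum(a, axis, None, out, keepdims, initial, where)
ValueError: zero-size array to reduction operation minimum which has no identity
```

View pics/w1.png

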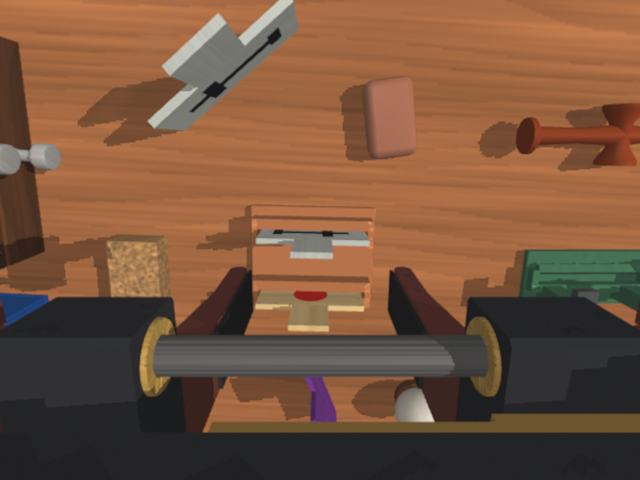

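Wrist view: aluminium plate at (312,240), tab end (312,254), with the plywood behind it at (310,305). Next I measure the tab and the shoulder line.

```bash
python3 -c "
from h import *
P,p,d=cloud('w1');z=P[...,2]
m=(z>.06)&(z<.14);m[:220]=0;m[265:]=0;m[:,:240]=0;m[:,385:]=0
q=P[m];print(m.sum(),q.min(0).round(4),q.max(0).round(4))
t=q[q[:,2]>.114];print('tab',len(t),t.min(0).round(4),t.max(0).round(4),cv2.minAreaRect((t[:,:2]*1000).astype(np.float32)))
t=q[(q[:,2]>.067)&(q[:,2]<.073)];k=np.polyfit(t[:,1],t[:,0],1);print('yaw',np.degrees(np.arctan(-k[0])),t.min(0).round(4),t.max(0).round(4),t.mean(0))
yc=q[:,1].min()/2+q[:,1].max()/2
"
```

```text
1451 [ 0.5087 -0.3007  0.0601] [ 0.5183 -0.1808  0.12  ]
tab 313 [ 0.5097 -0.2602  0.114 ] [ 0.5171 -0.2207  0.12  ] ((513.346435546875, -240.42567443847656), (6.6128950119018555, 39.4775390625), 1.8992527723312378)
yaw 1.5509506493259138 [ 0.5087 -0.3007  0.067 ] [ 0.5183 -0.1808  0.073 ] [ 0.51290085 -0.24054542  0.07005899]
```

```bash
python3 -c "
from h import *
go(.5134,-.2405,.087,1.8)"
```

```text
t 6.7 pos [ 0.4746 -0.2328  0.2994] x [-0.999 -0.054  0.   ] y [-0.054  0.999  0.   ] z [-0.  0. -1.] F [0.3 0.4 0.1]
shift before turn mm [-38.4  -9.9 212.4] turn 0.0229
```

drive_tool --increments "0.4 -38 -9 0 0.022;0.4 0 0 0 0;0.4 0 0 38 0;0.4 0 0 38 0;0.4 0 0 38 0;0.4 0 0 38 0;0.4 0 0 10 0;0.4 0 0 0 0;0.4 0 0 0 0;0.4 0 0 0 0"

```text
time_s: 7.53
tool_pos: [0.5146, -0.24, 0.1399]
eef_rot: [-0.053, 3.138, -0.001]
force: [0.4, -0.2, -0.1]
finger_gap: 0.698
finger_force: 0.0
```

```bash
python3 -c "
from h import *
go(.5134,-.2405,.087,1.8)"
```

```text
t 7.5333 pos [ 0.5146 -0.24    0.1399] x [-0.999 -0.034 -0.003] y [-0.034  0.999 -0.001] z [ 0.003 -0.001 -1.   ] F [ 0.4 -0.2 -0.1]
shift before turn mm [ 1.4 -0.4 52.9] turn 0.0025
```

drive_tool --increments "0.4 1 0 30 0;0.4 0 0 18 0;0.4 0 0 5 0;0.4 0 0 0 0;-1 0 0 0 0;-1 0 0 0 0;-1 0 0 0 0;-1 0 0 0 0;-1 0 0 0 0;-1 0 0 0 0;-1 0 0 0 0" --newtons 20

```text
time_s: 8.45
tool_pos: [0.5129, -0.2403, 0.0858]
eef_rot: [-0.052, 3.139, -0.001]
force: [-0.2, -0.1, 6.6]
finger_gap: 0.455
finger_force: 20.0
```

drive_tool --increments "-1 0 0 -6 0;-1 0 0 -6 0;-1 0 0 -5 0;-1 0 0 0 0;-1 0 0 0 0"

```text
time_s: 8.87
tool_pos: [0.5121, -0.2398, 0.1019]
eef_rot: [-0.052, 3.141, 0.0]
force: [0.6, 0.5, -1.8]
finger_gap: 0.453
finger_force: 20.0
```

drive_tool --increments "-1 6 0 0 0;-1 6 0 0.7 0;-1 5.4 0 1 0;-1 5.4 0 1 0;-1 5.3 0 1.6 0;-1 5.2 0 1.7 0;-1 5 0 2.2 0;-1 5 0 2.3 0;-1 0 0 0 0;-1 0 0 0 0"

```text
time_s: 9.7
tool_pos: [0.4682, -0.2414, 0.0915]
eef_rot: [-0.052, 3.141, 0.001]
force: [1.1, 1.9, 6.6]
finger_gap: 0.454
finger_force: 20.0
```

```bash
python3 -c "
from h import *
go(.5134,-.2405,.087,1.8)
snap('scene','s1')
s=cv2.imread('pics/s1.png');cv2.imwrite('pics/s1c.png',cv2.resize(s[180:320,120:300],(720,560),interpolation=3))"
```

```text
t 9.7 pos [ 0.4682 -0.2414  0.0915] x [-0.999 -0.033 -0.   ] y [-0.033  0.999  0.   ] z [ 0.  0. -1.] F [1.1 1.9 6.6]
shift before turn mm [-45.2  -0.6   4.5] turn 0.0014
```

View pics/s1c.png

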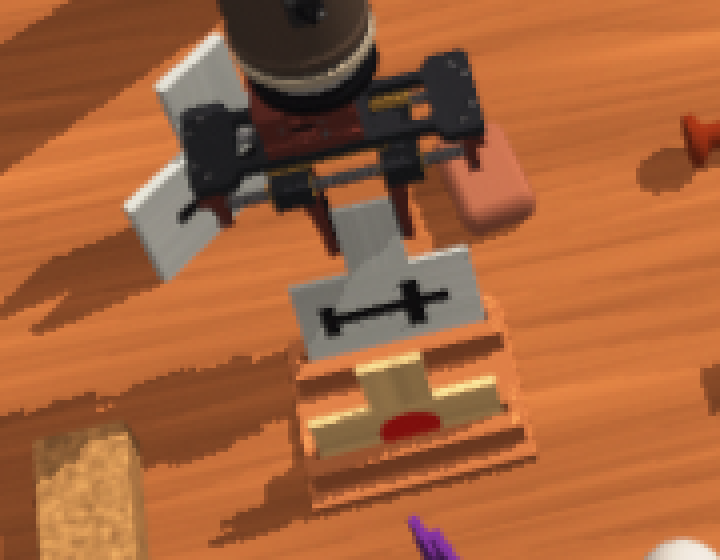

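The crop shows the plate tipped to the front, pivoting on the rack lip, with the plywood plate untouched. Next I grip firmly, lift and measure the plate.

drive_tool --increments "-1 0 0 0 0;-1 0 0 0 0;-1 0 0 -5 0;-1 0 0 -15 0;-1 0 0 -35 0;-1 0 0 -40 0;-1 0 0 -40 0;-1 0 0 -20 0;-1 0 0 0 0;-1 0 0 0 0" --newtons 55

```text
time_s: 10.58
tool_pos: [0.4679, -0.2412, 0.2461]
eef_rot: [0.052, -3.141, -0.001]
force: [0.6, 0.9, -2.8]
finger_gap: 0.447
finger_force: 55.0
```

```bash
cat >> h.py <<'E'
def plate(f):
    """fit the held plate: tilt, and foot middle in TCP-relative terms"""
    s=readout.sense();M=R.from_rotvec(s['eef_rot']).as_matrix();T=s['tool_pos']
    snap('scene',f);P,p,d=cloud(f)
    Q=(P-(T+[0,0,.019]))@np.c_[-M[:,0],M[:,1],[0,0,1]]   # x: robot-away, y, z up, about grasp point
    m=(d>0)&(abs(Q[...,1])<.07)&(Q[...,2]<-.042)&(Q[...,2]>-.12)&(Q[...,0]<.08)&(Q[...,0]>-.02)
    q=Q[m]
    for _ in range(4):
        A=np.c_[q[:,1:],np.ones(len(q))];k=np.linalg.lstsq(A,q[:,0],rcond=None)[0];r=q[:,0]-A@k;q=q[abs(r)<max(2*r.std(),.001)]
    th=np.arctan(-k[0]) if 0 else np.arctan(-k[1])
    print('n',len(q),'tilt deg',np.degrees(th),'yawerr deg',np.degrees(np.arctan(k[0])),'resid',r.std(),'x at grasp height',k[2])
    print('z min/max',np.percentile(q[:,2],[0.5,99.5]),'y',np.percentile(q[:,1],[.5,99.5]))
    L=q[q[:,2]<np.percentile(q[:,2],3)];print('foot back corner rel grasp',L.mean(0))
    return T,M
E
python3 -c "
from h import *
plate('s2');go(.5,0,.2,3)"
```

```text
n 775 tilt deg 25.096697282705023 yawerr deg 0.16589201182176783 resid 0.0016376765853936461 x at grasp height 0.008576423388358555
z min/max [-0.0833893  -0.04211745] y [-0.06100099  0.05721895]
foot back corner rel grasp [ 0.04604798 -0.00289677 -0.08267392]
t 10.6333 pos [ 0.4674 -0.2408  0.2449] x [-0.999 -0.033  0.002] y [-0.033  0.999  0.001] z [-0.002  0.001 -1.   ] F [ 0.5  0.8 -2.5]
shift before turn mm [-40.7 239.6  45. ] turn -0.0192
```

Tilt is about 27° (kinematics and depth agree to about 2°). The foot is about 43 mm ahead of and 85 mm below the grasp point. Next: move to a pre-insertion pose in front of the hooks.

```bash
python3 -c "
from h import *
go(.4778,.0964,.1476,3)"
```

```text
t 10.6333 pos [ 0.4674 -0.2408  0.2449] x [-0.999 -0.033  0.002] y [-0.033  0.999  0.001] z [-0.002  0.001 -1.   ] F [ 0.5  0.8 -2.5]
shift before turn mm [-21.8 336.6  97.6] turn -0.0192
```

drive_tool --increments "-1 -1 16 0 -0.019;-1 -2 30 0 0;-1 -2 34 0 0;-1 -2 34 0 0;-1 -2 34 0 0;-1 -2 34 0 0;-1 -2 34 0 0;-1 -2 34 0 0;-1 -2 34 0 0;-1 -2 30 0 0;-1 -2 15 0 0;-1 0 8 0 0"

```text
time_s: 11.63
tool_pos: [0.4708, 0.0987, 0.2437]
eef_rot: [0.088, -3.136, 0.002]
force: [-0.3, -0.2, -3.1]
finger_gap: 0.449
finger_force: 55.0
```

drive_tool --increments "-1 0 0 30 0;-1 0 0 30 0;-1 0 0 20 0;-1 0 0 10 0;-1 0 0 0 0;-1 0 0 0 0"

```text
time_s: 12.13
tool_pos: [0.4721, 0.0954, 0.1558]
eef_rot: [0.08, -3.139, 0.002]
force: [0.1, 0.3, -1.4]
finger_gap: 0.444
finger_force: 55.0
```

```bash
python3 -c "
from h import *
go(.4778,.0964,.1476,3);plate('s3')
s=cv2.imread('pics/s3.png');cv2.imwrite('pics/s3c.png',cv2.resize(s[150:300,270:450],(720,600),interpolation=3))"
```

```text
t 12.1333 pos [0.4721 0.0954 0.1558] x [-0.999 -0.051  0.002] y [-0.051  0.999 -0.001] z [-0.002 -0.001 -1.   ] F [ 0.1  0.3 -1.4]
shift before turn mm [-5.7  0.7  8.2] turn -0.0013
n 575 tilt deg 24.699623934638712 yawerr deg 0.16396455813707286 resid 0.0018285823285450196 x at grasp height 0.008707288632628611
z min/max [-0.0836988  -0.04213195] y [-0.06129753  0.05707811]
foot back corner rel grasp [ 0.04563094  0.00220331 -0.0832106 ]
```

View pics/s3c.png

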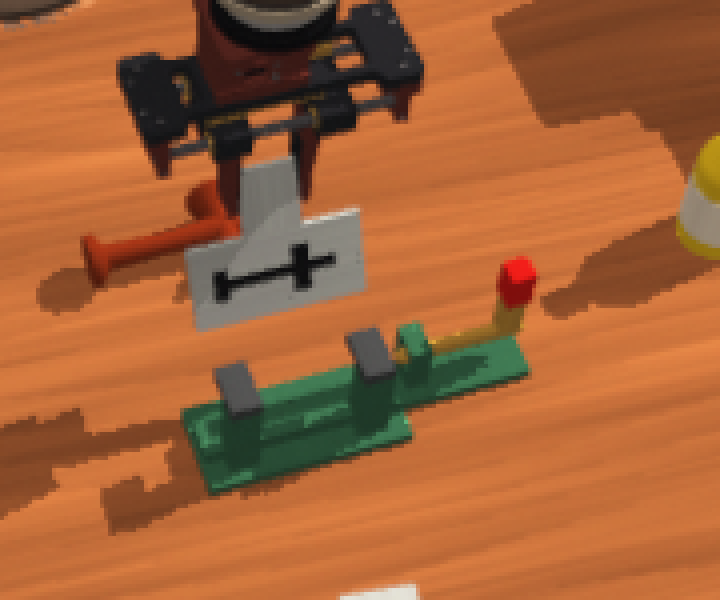

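The crop shows the bolt open and the plate tipped, in front of and above the hooks and in line with them. Now the diagonal insertion.

drive_tool --increments "-1 -3 1 6 0;-1 -4 0 8 0;-1 -5 0 10 0;-1 -5 0 10 0;-1 -5 0 10 0;-1 -5 0 10 0;-1 -4 0 7 0;-1 -3 0 5 0;-1 0 0 0 0;-1 0 0 0 0;-1 0 0 0 0"

```text
time_s: 13.1
tool_pos: [0.5064, 0.0991, 0.0903]
eef_rot: [-0.082, 3.14, 0.0]
force: [0.3, -0.1, -1.4]
finger_gap: 0.451
finger_force: 55.0
```

```bash
python3 -c "
from h import *
go(.5128,.0982,.0771,3);plate('s4')
P,p,d=cloud('s4');z=P[...,2];hs=[]
m=(z>.076)&(z<.1)&(P[...,0]>.53)&(P[...,0]<.6)&(P[...,1]>.02)&(P[...,1]<.18)&(p.max(-1)<115)
n,l,st,c=cv2.connectedComponentsWithStats(m.astype(np.uint8))
for i in range(1,n):
  if st[i,4]>30: q=P[l==i];print(st[i],q.min(0).round(4),q.max(0).round(4),q.mean(0).round(4))"
```

```text
t 13.1 pos [0.5064 0.0991 0.0903] x [-0.999 -0.052 -0.   ] y [-0.052  0.999  0.   ] z [ 0.  0. -1.] F [ 0.3 -0.1 -1.4]
shift before turn mm [-6.4 -1.2 13.2] turn -0.0003
n 864 tilt deg 34.26058614391068 yawerr deg 1.1335744488874187 resid 0.011396553922226427 x at grasp height 0.00010299699088181805
z min/max [-0.10343646 -0.04217651] y [-0.06935837  0.0678701 ]
foot back corner rel grasp [ 0.07175475  0.00294093 -0.10235562]
[356 232  13  14 117] [0.5415 0.1341 0.0762] [0.5817 0.1582 0.0897] [0.5634 0.1446 0.0836]
[323 240  13  15 121] [0.5461 0.0399 0.0775] [0.587  0.064  0.0893] [0.5678 0.0512 0.0837]
```

drive_tool --increments "-1 -2 0 4 0;-1 -2 -0.5 4 0;-1 -2 0 3 0;-1 0 0 0 0;-1 0 0 0 0"

```text
time_s: 13.57
tool_pos: [0.5123, 0.0988, 0.0788]
eef_rot: [0.082, -3.14, 0.0]
force: [-0.7, -0.4, -2.1]
finger_gap: 0.447
finger_force: 55.0
```

drive_tool --increments "-1 -0.4 0 1 0;-1 0 0 1 0;-1 0 0 0 0;-1 0 0 0 0"

```text
time_s: 13.9
tool_pos: [0.5127, 0.099, 0.0771]
eef_rot: [0.082, -3.141, -0.0]
force: [0.5, -0.5, -1.6]
finger_gap: 0.447
finger_force: 55.0
```

No contact yet; lower a little more to feel the floor.

drive_tool --increments "-1 0 0 1 0;-1 0 0 1 0;-1 0 0 0 0"

```text
time_s: 14.15
tool_pos: [0.5125, 0.0991, 0.0763]
eef_rot: [0.082, -3.14, -0.001]
force: [-5.7, -0.7, 14.8]
finger_gap: 0.446
finger_force: 55.0
```

Floor contact is at the expected height, so the foot is seated while tipped. Next I loosen the grip and swing it upright about the foot.

drive_tool --increments "-1 0 0 -0.5 0;-1 0 0 0 0;-1 -6 0 -2.2 0;-1 -6 0 -2.1 0;-1 -5 0 -1.4 0;-1 -5.5 0 -1.2 0;-1 0 0 0 0" --newtons 14

```text
time_s: 14.73
tool_pos: [0.5364, 0.1002, 0.0826]
eef_rot: [-0.082, 3.14, -0.0]
force: [-2.1, -0.1, 3.2]
finger_gap: 0.456
finger_force: 14.0
```

```bash
python3 -c "
from h import *
go(.557,.1006,.086,3)
snap('scene','s5');snap('top','t5')
s=cv2.imread('pics/s5.png');t=cv2.imread('pics/t5.png');cv2.imwrite('pics/s5c.png',np.hstack([cv2.resize(s[180:290,310:420],(400,400),interpolation=3),cv2.resize(t[200:310,210:320],(400,400),interpolation=3)]))"
```

```text
t 14.7333 pos [0.5364 0.1002 0.0826] x [-0.999 -0.052 -0.001] y [-0.052  0.999 -0.   ] z [ 0.001 -0.    -1.   ] F [-2.1 -0.1  3.2]
shift before turn mm [-20.5  -0.6  -3.4] turn -0.0003
```

View pics/s5c.png

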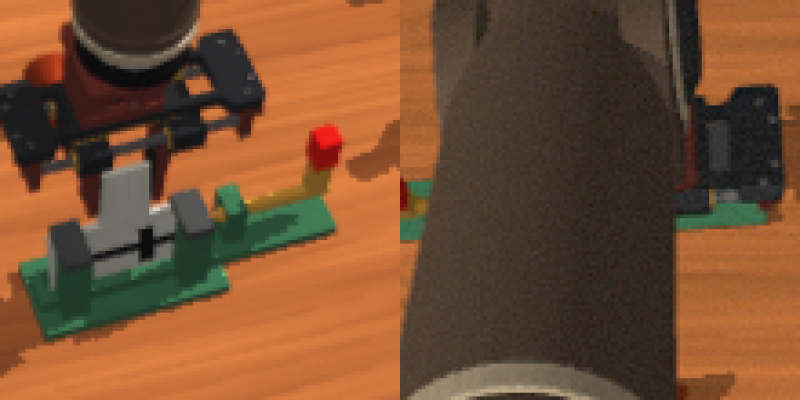

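The crop shows the plate's foot in the slot, its shoulders about to go under the hooks. Continue.

drive_tool --increments "-1 -5 0 -0.8 0;-1 -5 0 -0.5 0;-1 -5 0 -0.3 0;-1 -4 0 0 0;-1 0 0 0 0"

```text
time_s: 15.25
tool_pos: [0.5552, 0.1012, 0.0841]
eef_rot: [-0.082, 3.14, -0.0]
force: [-1.2, -0.9, 0.6]
finger_gap: 0.452
finger_force: 14.0
```

drive_tool --increments "-1 -3 0 0 0;-1 -2 0 0 0;-1 -1 0 0 0;-1 0 0 0 0"

```text
time_s: 15.58
tool_pos: [0.5602, 0.1015, 0.0841]
eef_rot: [0.082, -3.14, -0.0]
force: [-2.4, 0.1, 1.5]
finger_gap: 0.455
finger_force: 14.0
```

drive_tool --increments "-1 -2 0 0 0;-1 -1 0 0 0;-1 0 0 0 0;-1 0 0 0 0"

```text
time_s: 15.92
tool_pos: [0.5615, 0.1015, 0.084]
eef_rot: [0.082, -3.137, 0.0]
force: [-8.2, -0.8, 5.6]
finger_gap: 0.458
finger_force: 14.0
```

drive_tool --increments "-1 -1.5 0 0 0;-1 -1 0 0 0;-1 0 0 0 0;-1 0 0 0 0"

```text
time_s: 16.25
tool_pos: [0.564, 0.1017, 0.0839]
eef_rot: [0.082, -3.137, 0.0]
force: [-7.1, -0.1, 4.5]
finger_gap: 0.454
finger_force: 14.0
```

drive_tool --increments "-1 1 0 0.7 0;-1 0 0 0 0;-0.025 0 0 0 0;-0.025 0 0 0 0;-0.025 0 0 0 0;-0.025 0 0 -3 0;-0.025 0 0 -5 0;-0.025 0 0 -5 0;-0.025 0 0 0 0" --newtons 8

```text
time_s: 17.0
tool_pos: [0.5656, 0.1018, 0.0978]
eef_rot: [-0.082, 3.139, 0.001]
force: [0.9, -0.6, 1.2]
finger_gap: 0.488
finger_force: 0.0
```

```bash
python3 -c "
from h import *
go(.557,.1006,.11,3)
snap('scene','s6')
P,p,d=cloud('s6');Q=P-[.557,.1006,.010];c,s=np.cos(np.radians(3)),np.sin(np.radians(3))
X=Q[...,0]*c+Q[...,1]*s;Y=-Q[...,0]*s+Q[...,1]*c;Z=Q[...,2]
m=(abs(Y)<.033)&(Z>.015)&(Z<.115)&(abs(X)<.02)&(d>0)&((p.max(-1).astype(int)-p.min(-1))<50)
for a in range(15,115,10):
  k=m&(Z>a/1e3)&(Z<=a/1e3+.01);print(a,k.sum(),np.median(X[k]).round(4) if k.any() else '')
print(Z[m].max())
g=cv2.imread('pics/s6.png');cv2.imwrite('pics/s6c.png',cv2.resize(g[190:290,310:420],(660,600),interpolation=3))"
```

```text
t 17.0 pos [0.5656 0.1018 0.0978] x [-0.999 -0.052 -0.002] y [-0.052  0.999  0.   ] z [ 0.002  0.001 -1.   ] F [ 0.9 -0.6  1.2]
shift before turn mm [  8.6  -0.7 -12.2] turn -0.0003
15 44 0.0017
25 36 0.0028
35 43 0.0034
45 35 0.0037
55 52 0.0044
65 28 0.0055
75 19 0.0067
85 38 0.0079
95 42 0.009
105 53 0.0085
0.11401408605279167
```

View pics/s6c.png

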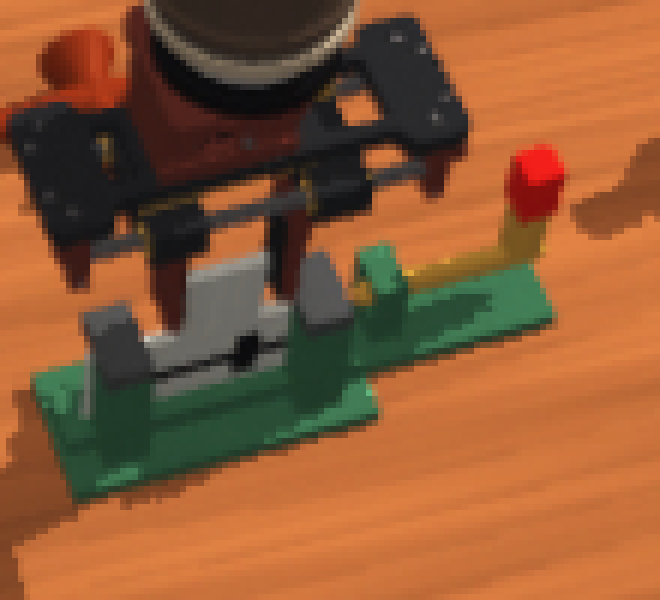

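The plate leans on the posts with its tab between the hooks. It leans about 4–5° back and the bolt is still open. Now go to the handle, checking the plate's height on the way.

drive_tool --increments "-0.025 0 0 -20 0;0.4 0 0 -35 0;0.4 10 30 -35 0;0.4 10 38 -20 0;0.4 10 38 0 0;0.4 0 38 0 0;0.4 0 12 0 0;0.4 0 0 0 0;0.4 0 0 0 0"

```text
time_s: 17.8
tool_pos: [0.5284, 0.2505, 0.2009]
eef_rot: [0.084, -3.14, 0.001]
force: [-0.7, -0.1, -0.2]
finger_gap: 0.7
finger_force: 0.0
```

```bash
python3 -c "
from h import *
go(.536,.260,.0755,3)
snap('scene','s7');snap('top','t7')
for f in('s7','t7'):
  P,p,d=cloud(f);Q=P-[.557,.1006,.010];c,s=np.cos(np.radians(3)),np.sin(np.radians(3))
  X=Q[...,0]*c+Q[...,1]*s;Y=-Q[...,0]*s+Q[...,1]*c;Z=Q[...,2]
  m=(abs(X)<.02)&(d>0)&((p.max(-1).astype(int)-p.min(-1))<50)
  k=m&(abs(Y)<.018)&(Z>.09);print(f,'tab top',np.percentile(Z[k],[50,90,97,100]).round(4),'tab y',Y[m&(abs(Y)<.03)&(Z>.075)].min(),Y[m&(abs(Y)<.03)&(Z>.075)].max())
  k=m&(abs(Y)>.024)&(abs(Y)<.033)&(Z>.04);print('shoulder',np.percentile(Z[k],[50,90,97,100]).round(4),k.sum())
  kk=m&(abs(Y)<.018)&(Z>.02)&(Z<.11);print('lean',np.degrees(np.arctan(np.polyfit(Z[kk],X[kk],1)[0])))"
```

```text
t 17.8 pos [0.5284 0.2505 0.2009] x [-0.999 -0.054  0.   ] y [-0.054  0.999 -0.001] z [-0.    -0.001 -1.   ] F [-0.7 -0.1 -0.2]
shift before turn mm [ -8.2   9.1 125.4] turn 0.0014
s7 tab top [0.1031 0.1085 0.1106 0.1129] tab y -0.022230731584725615 0.018707984836415822
shoulder [0.0569 0.0624 0.0631 0.0642] 33
lean 3.3915248530885513
t7 tab top [0.1074 0.1118 0.1129 0.1131] tab y -0.016535862260175577 0.023009034445789438
shoulder [0.0595 0.0627 0.0633 0.0639] 39
lean 5.79608427630493
```

Compared with the same readings in the rack, the plate's height shows it's on the floor, and it leans about 4.5°. Now shut the bolt.

drive_tool --increments "0.4 -8 9 0 0;0.4 0 0 38 0;0.4 0 0 38 0;0.4 0 0 30 0;0.4 0 0 15 0;0.4 0 0 4 0;0.4 0 0 0 0;-1 0 0 0 0;-1 0 0 0 0;-1 0 0 0 0;-1 0 0 0 0;-1 0 0 0 0" --newtons 30

```text
time_s: 18.9
tool_pos: [0.5365, 0.2601, 0.0771]
eef_rot: [-0.082, 3.139, 0.001]
force: [-0.4, 0.3, -0.5]
finger_gap: 0.36
finger_force: 0.0
```

drive_tool --increments "-1 0 0 0 0;-1 0 0 0 0;-1 0 0 0 0;-1 0 0 0 0"

```text
time_s: 19.23
tool_pos: [0.5362, 0.2594, 0.0766]
eef_rot: [-0.082, 3.14, -0.0]
force: [-1.7, -2.7, 4.7]
finger_gap: 0.225
finger_force: 30.0
```

drive_tool --increments "-1 0 -5 0 0;-1 0 -5 0 0;-1 0 -5 0 0;-1 0 -5 0 0;-1 0 -5 0 0;-1 0 -5 0 0;-1 0 -4 0 0;-1 0 -3 0 0;-1 0 -2 0 0;-1 0 0 0 0;-1 0 0 0 0"

```text
time_s: 20.15
tool_pos: [0.5384, 0.2199, 0.0765]
eef_rot: [-0.081, 3.14, -0.0]
force: [-1.1, -0.1, 5.5]
finger_gap: 0.226
finger_force: 30.0
```

drive_tool --increments "-1 0 -1.5 0 0;-1 0 0 0 0;-1 0 0.5 0 0;0.4 0 0 0 0;0.4 0 0 0 0;0.4 0 0 0 0;0.4 0 0 0 0;0.4 0 0 0 0;0.4 0 0 -30 0;0.4 0 0 -40 0;0.4 0 0 -40 0;0.4 0 0 -40 0"

```text
time_s: 21.15
tool_pos: [0.5378, 0.2193, 0.2277]
eef_rot: [0.081, -3.14, 0.001]
force: [1.0, 0.0, -0.3]
finger_gap: 0.699
finger_force: 0.0
```

drive_tool --increments "0.4 35 0 0 0;0.4 35 0 0 0;0.4 35 0 0 0;0.4 35 0 0 0;0.4 0 0 0 0;0.4 0 0 0 0"

```text
time_s: 21.65
tool_pos: [0.3971, 0.2127, 0.2267]
eef_rot: [-0.085, 3.14, 0.002]
force: [0.6, -0.0, 0.2]
finger_gap: 0.699
finger_force: 0.0
```

```bash
python3 -c "
from h import *
print(readout.sense()['tool_pos'])
snap('scene','s8');snap('top','t8')
for f in('s0','s8','t0','t8'):
  P,p,d=cloud(f);Q=P-[.557,.1006,.010];c,s=np.cos(np.radians(3)),np.sin(np.radians(3))
  X=Q[...,0]*c+Q[...,1]*s;Y=-Q[...,0]*s+Q[...,1]*c;Z=Q[...,2]
  red=(p[...,0]>120)&(p[...,1]<60)&(Z>.07)&(Y>.08)&(Y<.18);print(f,'handle',X[red].mean().round(4),Y[red].mean().round(4))
  m=(abs(X)<.02)&(d>0)&((p.max(-1).astype(int)-p.min(-1))<50)
  kk=m&(abs(Y)<.018)&(Z>.02)&(Z<.11)
  if kk.sum()>30:print('lean',np.degrees(np.arctan(np.polyfit(Z[kk],X[kk],1)[0])),'top',Z[kk].max())
g=cv2.imread('pics/s8.png');cv2.imwrite('pics/s8c.png',cv2.resize(g[150:350,170:440],(780,580),interpolation=3))"
```

```text
[0.39712859 0.21270424 0.22669313]
s0 handle -0.0103 0.1167
s8 handle -0.01 0.1152
lean 4.1671785748426196 top 0.10948411869614089
t0 handle -0.0142 0.1222
t8 handle -0.0144 0.1206
lean 6.0215638382664345 top 0.10991638204766617
```

View pics/s8c.png

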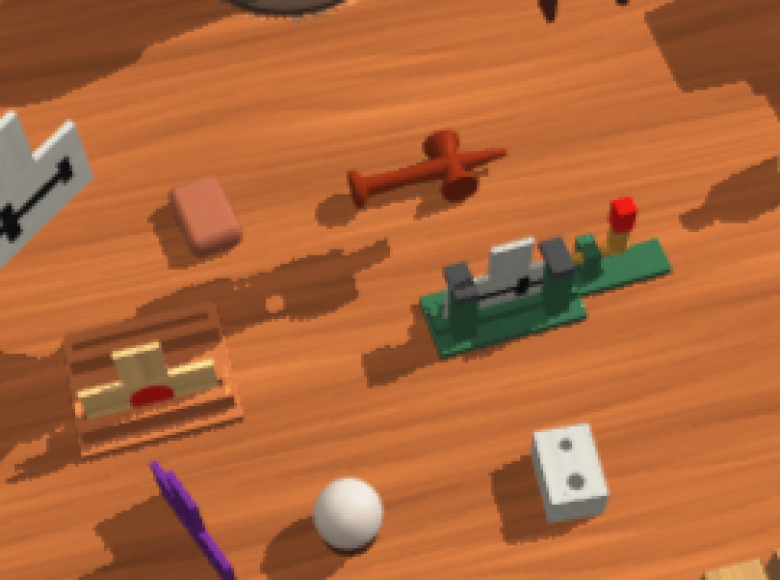

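The crop shows the plate standing in the holder behind the shut bolt, everything else in place, and the arm clear. By geometry the posts limit the lean to about 4.3°, so I hand in.

```bash
python3 -c "
from h import *
print(job.sign_off())"
```

```text
the job is handed in; nothing more can be done
None
```

The job is handed in at about 22 s of the 54 s allowed: the aluminium template stands upright in the holder, leaning about 4–5° back on the posts, with the bolt shut in front of it; no verdict came back from the sign-off.

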